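Load and close the rolling mill's feed bed

TASK

Get the grey feed bed ready for the rolling mill: lay the green setting bar that was left on it on the blue mat, and slide the orange lock knob across to its end stop. Then tip every silver bar out of its wooden nest by pressing down its far edge and lay the bars flat on the bed, one in each lane with its far end between the guide ribs. Last, press the red pad of the raised hold-down bail all the way down until it catches and stays down by itself, and leave the silver domes and the hammer where they are.

Things in the scene. Friction and masses are not known exactly. Their poses are not given: they have to be found in the camera images.
- nest: Wooden nest block, 140 (x) by 190 (y) by 33 mm high, fixed, left or right of the robot's x axis, turned a little. Origin: centre of its underside; its x axis points away from the robot (far = +x). Three pockets at y = +60, 0, -60 mm in its frame, each 44 mm wide (y), from x = -36 to +40 mm, each with a rocking floor. A pocket without a bar is empty.
- rocker1 (a joint): Steel floor of the nest's pocket at y = +60 mm, 60 by 36 mm, on a hinge along y at x = 0, z = 18 mm; its top is at z = 22 mm when level. 0 = level (start), 0.5 = far end down. 5 to 15 N on the far end of the bar tips both, 10 mm down at 20 mm out; it stays as left. At 0.5 the bar's near (-x) end stands up, its top 13 mm, its underside 4 mm above the block's top.
- rocker2 (a joint): Steel floor of the nest's pocket at y = 0 mm, 60 by 36 mm, on a hinge along y at x = 0, z = 18 mm; its top is at z = 22 mm when level. 0 = level (start), 0.5 = far end down. 5 to 15 N on the far end of the bar tips both, 10 mm down at 20 mm out; it stays as left. At 0.5 the bar's near (-x) end stands up, its top 13 mm, its underside 4 mm above the block's top.
- rocker3 (a joint): Steel floor of the nest's pocket at y = -60 mm, 60 by 36 mm, on a hinge along y at x = 0, z = 18 mm; its top is at z = 22 mm when level. 0 = level (start), 0.5 = far end down. 5 to 15 N on the far end of the bar tips both, 10 mm down at 20 mm out; it stays as left. At 0.5 the bar's near (-x) end stands up, its top 13 mm, its underside 4 mm above the block's top.
- bar1: Silver bar, 64 (x) by 40 (y) by 10 mm (z), 0.2 to 0.35 kg; all alike. Origin: centre of its underside. It starts level in a nest pocket, its top 1 mm below the block's top, 2 mm free beside it and 4 to 8 mm at its ends: it cannot be gripped until tipped up. Two or three bars are present; None if absent.
- bar2: Silver bar, 64 (x) by 40 (y) by 10 mm (z), 0.2 to 0.35 kg; all alike. Origin: centre of its underside. It starts level in a nest pocket, its top 1 mm below the block's top, 2 mm free beside it and 4 to 8 mm at its ends: it cannot be gripped until tipped up. Two or three bars are present; None if absent.
- bar3: Silver bar, 64 (x) by 40 (y) by 10 mm (z), 0.2 to 0.35 kg; all alike. Origin: centre of its underside. It starts level in a nest pocket, its top 1 mm below the block's top, 2 mm free beside it and 4 to 8 mm at its ends: it cannot be gripped until tipped up. Two or three bars are present; None if absent.
- bed: Grey feed bed, fixed, beside the nest; x axis away from the robot. Origin at table level, below the middle lane. Plate x -85 to +205, y -110 to +110, top at z = 25 mm. Lanes at y = +54, 0, -54 mm, 74 mm dark strips. Ribs 3 wide, 4 high at y = -81, -27, 27, 81, only x = -5 to +45 (near half open for fingers); stop 6 high at x = 45. A bar belongs at x = 4 mm, length along x.
- lock (a joint): Orange lock knob on the bed's near edge (x = -70 mm in the bed's frame), sliding along the bed's +y: 0 at one end, 0.072 m at its end stop; starts at 0 to 0.012. Friction about 2 N.
- lock_top (a point): Centre of the top face of the lock knob, a block of 18 by 18 by 22 mm standing 1 mm above the bed's top.
- bail (a joint): Sprung hold-down bail: a steel wire frame hinged at the bed's far end on a line along the bed's y. 0 = raised (0.87 rad above level, leaning to the robot), 0.87 = level, on its stop. Let go before about 0.83 it springs up; over the last 0.04 rad it drops into a ball detent that holds it. Pressing takes up to about 10 N at the pad. Level, it clears the bars by 6 mm.
- bail_pad (a point): Centre of the upper face of the bail's red press pad (56 mm along the bed's y, 36 mm along the arm), 155 mm along the arm from the hinge and 6 mm above the arm's line; it moves on an arc about bail_hinge.
- bail_hinge (a point): Point on the bail's hinge line, middle of the bed, 185 mm beyond the bed's origin, 45 mm above the table.
- setter: Green metal setting bar, 120 (x) by 20 by 20 mm, 0.12 kg. Origin: centre of its underside. At the start it lies across the near half of the lanes, on the bed's top.
- mat: Blue mat, 220 (x) by 140 (y) by 3 mm, fixed to the table. Origin: centre of its underside.
- dome1: Bystander: silver dome, 74 mm across, 42 mm high; origin: centre of its underside. Leave it alone.
- dome2: Bystander: silver dome, 74 mm across, 42 mm high; origin: centre of its underside. Leave it alone.
- hammer: Bystander: small hammer lying on the table, 220 mm long. Leave it alone.
There are look-alikes about, which are no part of the job. What is meant by the setter is not pink, and is the smaller of those in its own colour. Leave any turquoise look-alike of the bar3 alone.

How it is judged:
By the outcome, as a careful person would: the job done as asked, in the order asked, and still so for the second after the job is handed in, with the robot touching nothing.
Of bar1, bar2, bar3 only 2 to 3 are there at a start; the rules pass over those that are not, and their reading is None.
At some moment in a run one of setter may be knocked a few centimetres aside while the robot is not near it.
Once in a run the grip may slacken for a moment while it holds something.
It also fails if it takes over 200 s, if anything falls off the work surface, if the arm or the gripper's body presses on something with over 40 N, if the wrist force passes 120 N, or if a joint passes its speed limit or range.

ROBOT

A 6-joint arm with a two-finger parallel gripper is mounted at the origin on the work surface. World frame = base frame: x ahead of the robot, y to its left, z up, the work surface at z = 0. Lengths are in m, angles in rad, forces in N, time in s.
With the tool pointing down it reaches from about 0.35 to 0.925 m from the base axis. Payload 6.4 kg.
Tool frame: the origin (TCP) lies at the very end of the fingers, on their centre line; the grasp point (between the pads) lies 19 mm behind it (env.hold_point_z is the distance from the TCP to the grasp point, in m); z points along the fingers, y is the line along which they close (so a half turn about z gives the same grasp; the last joint's range is limited). The gripper opens to 85 mm and grips with 20 to 120 N. Pads are 22 mm wide; open, the fingers measure 114 mm over their backs; the gripper's body (76 mm by 85 mm) begins 54 mm behind the grasp point. The pads swing forward as they close: fully open they stand 13 mm farther back than shut.
Start: joints at [1.051, 0.245, 1.558, -0, 1.339, -0.174], TCP at [0.22, 0.612, 0.231] pointing down, gripper open.
Joint ranges: [-3.13, 3.13], [-1.02, 2.26], [0.13, 2.54], [-0.95, 4.09], [0.21, 2.88], [-2.74, 2.74]. Speed limits (rad/s): [2.57, 2.57, 3.14, 3.14, 3.14, 3.14].

INTERFACE

Orientations are given as a unit quaternion [x, y, z, w].
In Python, from plant import readout, optics, env gives the robot as it stands.
- The arm moves only by the shell command python3 -m handwheel 'ROWS' [OPENING]. ROWS is JSON, a list of rows, each a list of 2 entries, a list of its own where there are three numbers: the shift along the world's x, y, z in mm, then the turn, a rotation vector about the world's x, y, z in rad. In form: [[[tx, ty, tz], [ax, ay, az]], ...]. A call has 1 to 12 rows; each row shifts and turns the commanded pose from where the row before left it; what a row does not reach is not made up. A row lasts 1/8 s, in which the tool goes at most 62.5 mm and 10.7 degrees, less where a joint would pass 70% of its speed; a pose out of reach is approached as far as the arm can. A call is refused whole if a number of a shift passes 62.5 or a number of a turn 0.188, either way. A call with a gripper value outside its range is refused whole. OPENING is the opening, from 0 (shut) to 1 (fully open), set as the call begins (- or left out, the last holds). The fingers move at their own pace and stop on an object; the grip force is fixed at half the most. Time passes only in rows, so rows that do not move let the fingers close. It gives the time, the measured TCP pose, the force, the opening and the grip force at its end, in the units of the state.
- readout.read_state(): the state, without advancing time (a new reading comes with each control period).
- optics.snapshot(name): name is "scene" or "side" or "wrist"; returns the picture (420x560x3 uint8, red, green, blue); there is no depth.
- optics.get_calibration(name): a dict with "vertical_fov" (degrees; the focal length in pixels is half the picture's height over the tangent of half this angle, whatever the lens; pixels are square), "cx", "cy" (the principal point, pixels), "extrinsics" (4x4, takes a point from camera to world coordinates). Camera axes: x right, y down, z forward; pixel columns grow to the right and rows downward; lengths in m; the calibration is good to about 2 mm. The wrist camera is an equidistant fisheye: a pixel r from the principal point sees the ray r / f radians off the axis. A picture is of the moment at which its call begins: read the wrist's pose just before it. get_calibration takes no time and is no camera call; for the wrist camera it gives the pose at the moment of the call.
- env.hand_in(): hands the job in; it is judged then, once.
The state is a dict: "clock": time; "joints": joint angles; "qd": joint speeds; "tau": joint torques, N m; "tool_pos": TCP position; "ee_rot": TCP orientation; "wrist_force": force on the tool from outside, world axes, zero at the start; "torque": the same for the moment, N m; "gripper_width": opening from 0.0 (shut) to 1.0 (fully open); "grasp_force": force on a finger pad.
Only numpy, scipy, OpenCV 4.12 (cv2) and the standard library are available. Lean on these libraries where they do the work, as an engineer would, in place of code of your own. Each camera call takes 0.05 s, during which the arm holds its last target. There are 200 camera calls.

## Working session

There is one attempt and no reset: what is moved stays moved. The work goes in short steps, Python scripts to look and compute and a shell command to move; the robot and the scene stay as the last step left them, time stands still between calls to the robot, and variables do not carry over. Pictures are saved under pics/ and viewed, at most 14 in all, crops included, and the job is handed in when it is done.

```bash
ls; mkdir -p pics
python3 - <<'E'
from plant import readout, optics, env
import cv2
s=readout.read_state();print(s)
for n in("scene","side","wrist"):
    im=optics.snapshot(n);cv2.imwrite(f"pics/{n}0.png",im[...,::-1])
    print(n,optics.get_calibration(n))
E
```

```text
pics
{'clock': 0.0, 'joints': array([ 1.05091834e+00,  2.45807395e-01,  1.55906821e+00,  9.46356831e-06,
        1.33870782e+00, -1.74126131e-01]), 'qd': array([-0.00049401,  0.00068155,  0.0010955 , -0.0008271 ,  0.00027797,
        0.00048712]), 'tau': array([-4.06334775e-04, -4.29497874e+01, -3.26134121e+01, -1.02894792e-04,
        5.29686949e-03, -5.71858209e-06]), 'tool_pos': array([0.22000198, 0.61101722, 0.23015547]), 'ee_rot': array([ 1.72017106e-01,  9.85093460e-01, -9.34487568e-04, -3.42838845e-04]), 'wrist_force': array([ 0.14565784, -0.19551437, -0.35060685]), 'torque': array([ 0.00217521,  0.05471788, -0.03006147]), 'grasp_force': 0.0, 'gripper_width': 0.9973202002196736}
scene {'vertical_fov': 47.0432651922406, 'cx': 279.71931792304906, 'cy': 218.4341975581947, 'extrinsics': array([[-0.01736477,  0.7338491 , -0.67909054,  1.30966227],
       [ 0.9996693 ,  0.02562711,  0.00213138,  0.00195349],
       [ 0.01896724, -0.67882896, -0.73405142,  0.97320081],
       [ 0.        ,  0.        ,  0.        ,  1.        ]])}
side {'vertical_fov': 45.97225816953222, 'cx': 284.34083669494424, 'cy': 213.63530433996223, 'extrinsics': array([[ 0.99311554, -0.07818782,  0.0872249 ,  0.41838623],
       [-0.11687512, -0.61144929,  0.78260461, -0.99055674],
       [-0.00785655, -0.78741122, -0.616378  ,  0.93767331],
       [ 0.        ,  0.        ,  0.        ,  1.        ]])}
wrist {'vertical_fov': 65.70646984690485, 'cx': 280.06556620268725, 'cy': 211.0925870194338, 'extrinsics': array([[ 0.33897804,  0.8895786 ,  0.30617608,  0.14105442],
       [ 0.94079049, -0.31959865, -0.11300425,  0.64021297],
       [-0.0026727 ,  0.32635351, -0.94524401,  0.37323431],
       [ 0.        ,  0.        ,  0.        ,  1.        ]])}
```

Run:
```python
import cv2
for n in("scene","side"):
    cv2.imwrite(f"pics/{n}0b.png",cv2.resize(cv2.imread(f"pics/{n}0.png"),(800,600),interpolation=cv2.INTER_CUBIC))
```

```text
(no output)
```

View pics/scene0b.png

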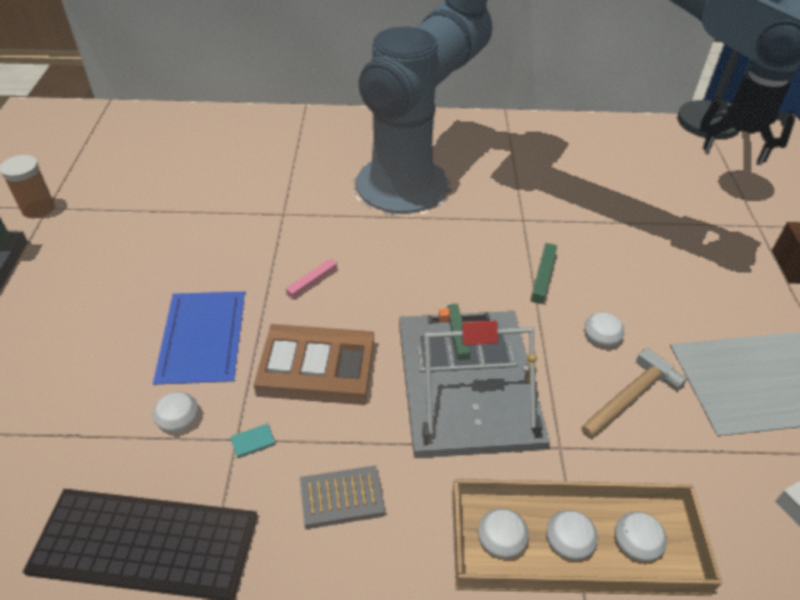

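View pics/side0b.png

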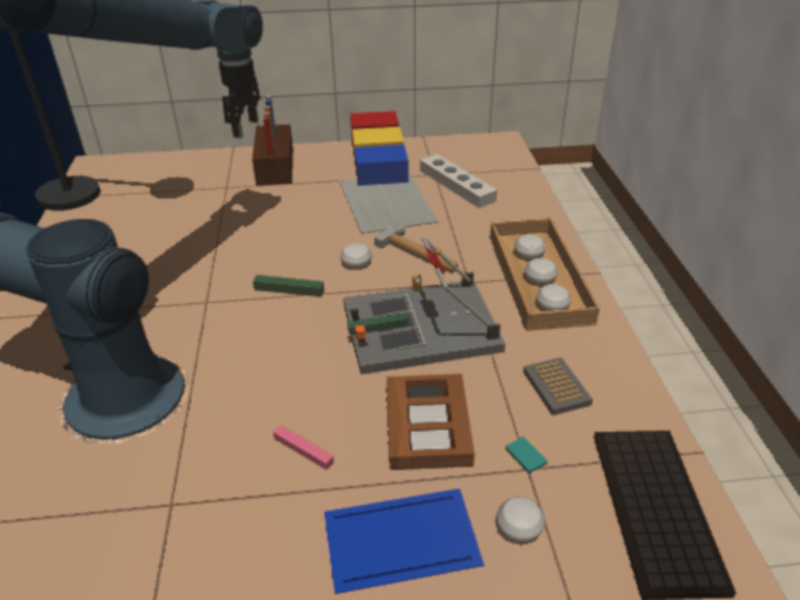

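The scene view (800 px wide) shows:
- **Blue mat:** (200,337).
- **Wooden nest:** (315,362). There are silver bars in the left and middle pockets, (282,355) and (316,358). The right pocket, (350,361), is dark and empty.
- **Grey bed:** (475,385), with the orange knob at (444,314) and the red pad at (480,332).
- **Green candidates:** the bar on the bed, (458,330), and a larger bar on the table, (545,272). The one on the bed is the setter, because it is the smaller and lies on the bed.
- **Others to leave alone:** the pink bar (312,278) and the turquoise block (253,440).

```bash
cat > h.py <<'E'
import numpy as np, cv2, sys
from plant import readout, optics, env
from scipy.spatial.transform import Rotation as R
class V:
    def __init__(s,name,save=None):
        s.name=name; s.c=optics.get_calibration(name); s.im=optics.snapshot(name)
        s.f=210/np.tan(np.radians(s.c["vertical_fov"])/2); s.T=np.array(s.c["extrinsics"])
        s.hsv=cv2.cvtColor(s.im,cv2.COLOR_RGB2HSV)
        if save: cv2.imwrite(f"pics/{save}.png",s.im[...,::-1])
    def ray(s,uv):
        d=(np.array(uv,float)-[s.c["cx"],s.c["cy"]])/s.f
        if s.name=="wrist":
            r=np.hypot(*d)+1e-12; v=np.array([*(d/r*np.sin(r)),np.cos(r)])
        else: v=np.array([*d,1.])
        return s.T[:3,:3]@v
    def pt(s,uv,z):
        o=s.T[:3,3]; v=s.ray(uv); return o+v*(z-o[2])/v[2]
    def px(s,p):
        q=s.T[:3,:3].T@(np.array(p)-s.T[:3,3])
        if s.name=="wrist":
            r=np.hypot(q[0],q[1])+1e-12; d=q[:2]/r*np.arctan2(r,q[2])
        else: d=q[:2]/q[2]
        return d*s.f+[s.c["cx"],s.c["cy"]]
    def blobs(s,lo,hi,amin=25):
        m=cv2.inRange(s.hsv,np.array(lo),np.array(hi))
        cs,_=cv2.findContours(m,cv2.RETR_EXTERNAL,cv2.CHAIN_APPROX_NONE)
        return sorted([c for c in cs if cv2.contourArea(c)>=amin],key=lambda c:-cv2.contourArea(c))
    def rect(s,c,z):
        P=np.array([s.pt(p,z)[:2] for p in c[:,0]],np.float32)*1000
        (cx,cy),(w,h),a=cv2.minAreaRect(P)
        if w<h: w,h,a=h,w,a-90
        return np.round([cx,cy,w,h,(a+90)%180-90],1)   # mm, deg of long axis
def cross(v1,u1,v2,u2):
    a,b=v1.ray(u1),v2.ray(u2); A=np.stack([a,-b],1); d=v2.T[:3,3]-v1.T[:3,3]
    t=np.linalg.lstsq(A,d,rcond=None)[0]; p=v1.T[:3,3]+a*t[0]; q=v2.T[:3,3]+b*t[1]
    return (p+q)/2, np.linalg.norm(p-q)
def tcp():
    s=readout.read_state(); r=R.from_quat(s["ee_rot"]).as_matrix()
    y=r[:,1]; print("t",round(s["clock"],2),"tcp",np.round(s["tool_pos"]*1000,1),"z",r[:,2].round(3),"y-angle",np.degrees(np.arctan2(y[1],y[0])).round(1),"F",np.round(s["wrist_force"],1),"w",round(s["gripper_width"],3),"gf",round(s["grasp_force"],1)); return s
E
python3 - <<'E'
from h import *
for n in("scene","side"):
    v=V(n)
    for nm,lo,hi,z in(("mat",(108,150,80),(125,255,255),.003),("green",(50,80,20),(80,255,140),.045),("orange",(5,200,170),(12,255,255),.026),("red",(0,180,100),(4,255,255),.165),("nest",(5,110,50),(14,200,170),.033)):
        for c in v.blobs(lo,hi)[:3]:
            m=cv2.moments(c);u=(m["m10"]/m["m00"],m["m01"]/m["m00"]);print(n,nm,np.round(u,1),cv2.contourArea(c),v.rect(c,z))
    k={"scene":[(400,318),(517,312),(548,445),(414,448)],"side":[(345,293),(487,283),(500,348),(362,367)]}[n]
    print(n,"bed",[ (v.pt(np.array(p)*.7,.025)[:2]*1000).round(0) for p in k])
    for p in [(258,388),(265,325),(376,330),(370,392)] if n=="scene" else []: print("nest",(v.pt(np.array(p)*.7,.033)[:2]*1000).round())
E
```

```text
scene nest [236.3 252.1] 1489.0 [ 553.7 -130.4  165.6  134.2   86.8]
scene nest [ 18.3 138.4] 295.0 [ 128.4 -804.1  147.9   45.2   35.5]
scene nest [555.7 161.2] 62.0 [188.1 823.9  91.2  33.8 -20.6]
scene bed [array([447.,   6.]), array([425., 226.]), array([714., 247.]), array([725.,  33.])]
nest [ 622. -230.]
nest [ 480. -239.]
nest [486. -37.]
nest [624. -42.]
side mat [279.8 378. ] 5374.0 [ 475.6 -367.8  215.5  136.2    4.6]
side mat [266.  108.2] 329.5 [ 5.583e+02  9.223e+02  1.422e+02  1.032e+02 -2.000e-01]
side red [261.4  83.5] 237.5 [ 5.350e+02  8.019e+02  1.172e+02  8.420e+01 -2.000e-01]
side nest [299.6 294.9] 3616.0 [ 546.6 -158.2  215.8  142.1   86.3]
side nest [479.5 202.2] 2363.0 [1076.5  264.7 1150.5  189.1   90. ]
side nest [190.6 109.7] 860.0 [244.  970.4 488.8 107.1 -89.3]
side bed [array([422., 227.]), array([731., 224.]), array([712.,  11.]), array([443.,  -9.])]
```

```bash
python3 -m handwheel '[[[0,0,35],[0,0,0]],[[26,-50,4],[0,0,0.044]],[[26,-50,4],[0,0,0.044]],[[26,-50,4],[0,0,0.044]],[[26,-50,4],[0,0,0.044]],[[26,-50,4],[0,0,0.044]],[[26,-50,4],[0,0,0.044]],[[26,-50,4],[0,0,0.044]],[[26,-50,4],[0,0,0.044]],[[26,-50,4],[0,0,0.044]],[[26,-47,4],[0,0,0.044]],[[0,0,0],[0,0,0]]]' 1
python3 - <<'E'
from h import *
tcp();v=V("wrist","w1")
cv2.imwrite("pics/w1b.png",cv2.resize(v.im[...,::-1],(800,600),interpolation=cv2.INTER_CUBIC))
E
```

```text
clock: 1.75
tool_pos: [0.4815, 0.1118, 0.3065]
ee_rot: [-0.044, 0.999, -0.0, 0.0]
wrist_force: [0.3, 0.6, 0.4]
gripper_width: 1.0
grasp_force: 0.0
t 1.75 tcp [481.5 111.8 306.5] z [ 0. -0. -1.] y-angle 95.1 F [0.3 0.6 0.4] w 1.0 gf 0.0
```

View pics/w1b.png

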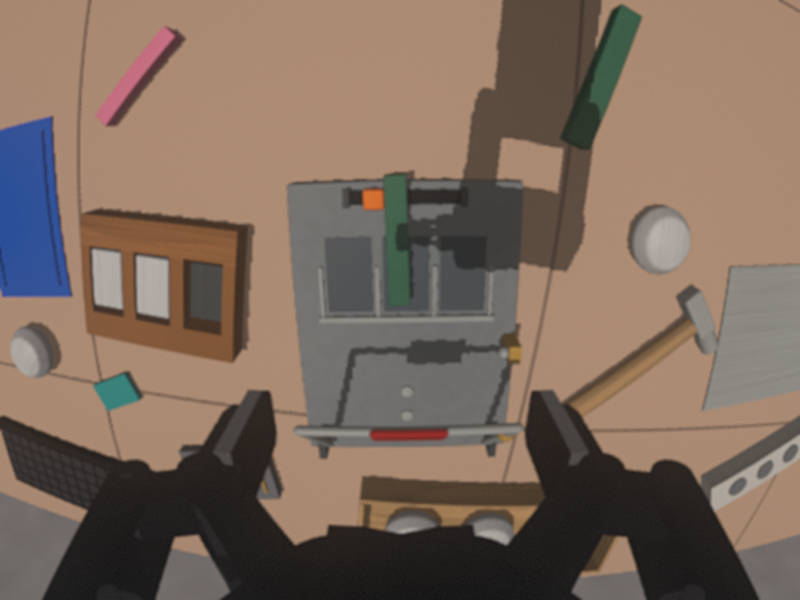

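The close view (800 px wide) shows the smaller green setter on the bed, from (397,175) to (400,303), beside the orange knob at (373,199). The larger green bar at (600,78) lies on the table. The setter is the one on the bed. I'll measure it now and confirm it in a crop.

Run:
```python
from h import *
tcp();v=V("wrist")
def fit(model,meas):
    m=np.array(model,float);q=np.array(meas);mc,qc=m.mean(0),q.mean(0)
    r=R.align_vectors(np.c_[q-qc,np.zeros(len(q))],np.c_[m-mc,np.zeros(len(m))])
    d=((m-mc)[:,0]+1j*(m-mc)[:,1]);e=((q-qc)[:,0]+1j*(q-qc)[:,1]);a=np.angle((e*d.conj()).sum())
    t=qc-np.array([[np.cos(a),-np.sin(a)],[np.sin(a),np.cos(a)]])@mc
    res=np.abs(e-np.exp(1j*a)*d)
    return t.round(1),np.degrees(a).round(2),res.round(1)
k=.7
P=lambda l,z:[v.pt(np.array(p)*k,z)[:2]*1000 for p in l]
print("bed",fit([(-85,-110),(-85,110),(45,-82),(45,82)],P([(289,185),(522,181)],.025)+P([(320,320),(494,320)],.031)))
# nest: order near(-y), near(+y), far(+y), far(-y) ; image left=-y, up=near
print("nest",fit([(-70,-95),(-70,95),(70,95),(70,-95)],P([(83,212),(246,225),(235,361),(87,332)],.033)))
for nm,lo,hi,z in(("green",(50,80,20),(85,255,160),.045),("orange",(3,200,150),(14,255,255),.026),("mat",(105,150,80),(125,255,255),.003),("bars",(0,0,150),(180,30,255),.032)):
    for c in v.blobs(lo,hi,150)[:6]:
        m=cv2.moments(c);print(nm,(m["m10"]/m["m00"]/k).__round__(),(m["m01"]/m["m00"]/k).__round__(),v.rect(c,z))
s=V("side");
for lo,hi in(((100,120,60),(128,255,255)),):
    print("matside",[s.rect(c,.003) for c in s.blobs(lo,hi)[:2]])
g=v.im[95:240,190:480];cv2.imwrite("pics/c1.png",cv2.resize(g[...,::-1],(800,400),interpolation=cv2.INTER_CUBIC))
```

```text
t 1.8 tcp [480.7 113.3 306.2] z [-0.  0. -1.] y-angle 95.2 F [-0.2 -0.1  0.1] w 1.002 gf 0.0
bed (array([512.7, 122.5]), np.float64(5.93), array([2.4, 3.2, 3. , 4. ]))
nest (array([ 544.6, -135.8]), np.float64(-3.7), array([1.8, 5.6, 1.5, 3.7]))
green 612 56 [285.9 287.1 107.8  24.1 -15.1]
green 395 265 [494.8 110.2  88.2  17.3   7.1]
mat 28 214 [ 476.6 -363.8  214.9  137.7    4.7]
bars 665 244 [453.1 383.9  56.3  55.7  83.9]
bars 755 474 [767.8 691.3 186.6  55.5 -61.6]
bars 150 286 [ 548.1 -142.8   62.3   36.4   -5. ]
bars 105 278 [ 543.6 -202.    61.7   37.9   -3.7]
bars 23 356 [ 661.4 -368.3   53.6   50.7  -17.5]
matside [array([ 475.8, -367.4,  216.7,  137.7,    4.7]), array([595.5, 867.3, 226.8,  73.4, -89.7])]
```

View pics/c1.png

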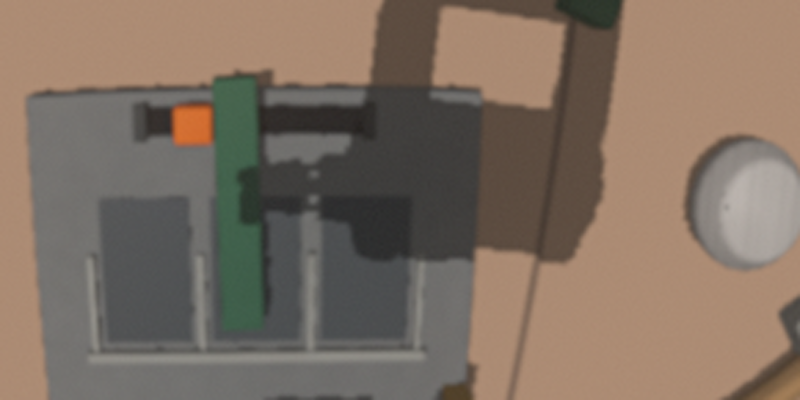

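Run:
```python
from h import *
v=V("wrist");f=lambda x,y:(x/2.759+190,y/2.759+95)
a=v.pt(f(236,78),.045)*1000;b=v.pt(f(243,328),.045)*1000;print(a,b,np.linalg.norm(a-b),(a+b)/2,np.degrees(np.arctan2(*(b-a)[1::-1])))
print("knob",v.pt(f(193,125),.026)*1000)
th=np.radians(5.9);Rb=np.array([[np.cos(th),-np.sin(th)],[np.sin(th),np.cos(th)]])
print("knob in bed",Rb.T@(v.pt(f(193,125),.026)[:2]*1000-[512.7,122.5]))
print("slot ends in bed",[Rb.T@(v.pt(f(*q),.026)[:2]*1000-[512.7,122.5]) for q in((145,122),(365,120))])
```

```text
[421.58177576 103.87139039  45.        ] [538.85430904 117.93114915  45.        ] 118.11233584267701 [480.2180424  110.90126977  45.        ] 6.836538466305102
knob [446.81141918  85.56975295  26.        ]
knob in bed [-69.33571074 -29.96176641]
slot ends in bed [array([-71.26081586, -52.68534203]), array([-71.44805922,  51.28100403])]
```

```bash
python3 -m handwheel '[[[0,-2,-50],[0,0,0.028]],[[0,0,-50],[0,0,0]],[[0,0,-50],[0,0,0]],[[0,0,-50],[0,0,0]],[[0,0,-45],[0,0,0]],[[0,0,-30],[0,0,0]],[[0,0,0],[0,0,0]]]' 1
python3 -m handwheel '[[[0,0,0],[0,0,0]],[[0,0,0],[0,0,0]],[[0,0,0],[0,0,0]],[[0,0,0],[0,0,0]],[[0,0,0],[0,0,0]],[[0,0,0],[0,0,0]]]' 0
python3 -c "
from h import *
tcp()"
```

```text
clock: 2.82
tool_pos: [0.4776, 0.1137, 0.0291]
ee_rot: [-0.062, 0.998, 0.0, -0.003]
wrist_force: [0.0, 0.2, 0.1]
gripper_width: 1.001
grasp_force: 0.0
clock: 3.58
tool_pos: [0.4813, 0.1125, 0.0325]
ee_rot: [-0.061, 0.998, -0.0, 0.001]
wrist_force: [-0.5, -0.4, 6.3]
gripper_width: 0.209
grasp_force: 60.4
t 3.58 tcp [481.3 112.5  32.5] z [ 0.002 -0.    -1.   ] y-angle 97.0 F [-0.5 -0.4  6.3] w 0.209 gf 60.4
```

```bash
python3 -m handwheel '[[[0,0,40],[0,0,0]],[[0,0,45],[0,0,0]],[[0,-24,35],[0,0,0]],[[0,-48,0],[0,0,0]],[[0,-48,0],[0,0,0]],[[0,-48,0],[0,0,0]],[[0,-48,0],[0,0,0]],[[0,-48,0],[0,0,0]],[[0,-48,0],[0,0,0]],[[0,-48,0],[0,0,0]],[[-2,-48,0],[0,0,0]],[[-2,-40,0],[0,0,-0.03]]]' 
python3 -m handwheel '[[[0,-31,0],[0,0,0]],[[0,0,-40],[0,0,0]],[[0,0,-40],[0,0,0]],[[0,0,-40],[0,0,0]],[[0,0,-17],[0,0,0]],[[0,0,0],[0,0,0]],[[0,0,0],[0,0,0]]]' 
python3 -c "
from h import *
tcp();v=V('side','s2');print([v.rect(c,.02) for c in v.blobs((50,80,20),(85,255,160),30)])"
```

```text
clock: 5.08
tool_pos: [0.4757, -0.3371, 0.1509]
ee_rot: [-0.045, 0.999, 0.0, -0.0]
wrist_force: [0.5, 0.4, -1.4]
gripper_width: 0.217
grasp_force: 59.6
clock: 5.95
tool_pos: [0.4771, -0.3673, 0.0158]
ee_rot: [-0.046, 0.999, -0.001, 0.001]
wrist_force: [0.4, 0.4, -0.8]
gripper_width: 0.215
grasp_force: 59.6
t 5.95 tcp [ 477.1 -367.3   15.8] z [ 0.002 -0.002 -1.   ] y-angle 95.3 F [ 0.4  0.4 -0.8] w 0.215 gf 59.6
[array([ 430.3, -379.1,   37.8,   25.3,  -26.2]), array([ 519.3, -364.5,   30.7,   21.2,    4.9]), array([ 698.6, -246.7,   63.2,   38.1,  -63.3])]
```

```bash
python3 -m handwheel '[[[0,0,-3],[0,0,0]],[[0,0,-2],[0,0,0]],[[0,0,0],[0,0,0]],[[0,0,0],[0,0,0]]]' 
python3 -m handwheel '[[[0,0,0],[0,0,0]],[[0,0,0],[0,0,0]],[[0,0,0],[0,0,0]],[[0,0,0],[0,0,0]],[[0,0,30],[0,0,0]],[[0,0,50],[0,0,0]],[[0,0,50],[0,0,0]],[[0,20,50],[0,0,0]],[[0,40,20],[0,0,0]],[[0,40,0],[0,0,0]],[[0,40,0],[0,0,0]],[[0,0,0],[0,0,0]]]' 1
python3 - <<'E'
from h import *
tcp();v=V("wrist","w3")
for c in v.blobs((50,80,20),(85,255,160),150): print("green",v.rect(c,.023))
for c in v.blobs((105,150,80),(125,255,255),150): print("mat",v.rect(c,.003))
cv2.imwrite("pics/w3b.png",cv2.resize(v.im[...,::-1],(800,600),interpolation=cv2.INTER_CUBIC))
E
```

```text
clock: 6.5
tool_pos: [0.4766, -0.3668, 0.0105]
ee_rot: [-0.046, 0.999, -0.0, 0.0]
wrist_force: [-3.5, 1.4, 5.9]
gripper_width: 0.214
grasp_force: 60.4
clock: 8.0
tool_pos: [0.4762, -0.2243, 0.2092]
ee_rot: [-0.048, 0.999, 0.0, -0.0]
wrist_force: [-0.3, -0.7, 0.5]
gripper_width: 1.001
grasp_force: 0.0
t 8.0 tcp [ 476.2 -224.3  209.2] z [-0.  0. -1.] y-angle 95.5 F [-0.3 -0.7  0.5] w 1.001 gf 0.0
green [ 475.9 -365.9  117.4   18.6    5.3]
mat [ 476.6 -363.4  216.9  137.8    4.7]
```

View pics/w3b.png

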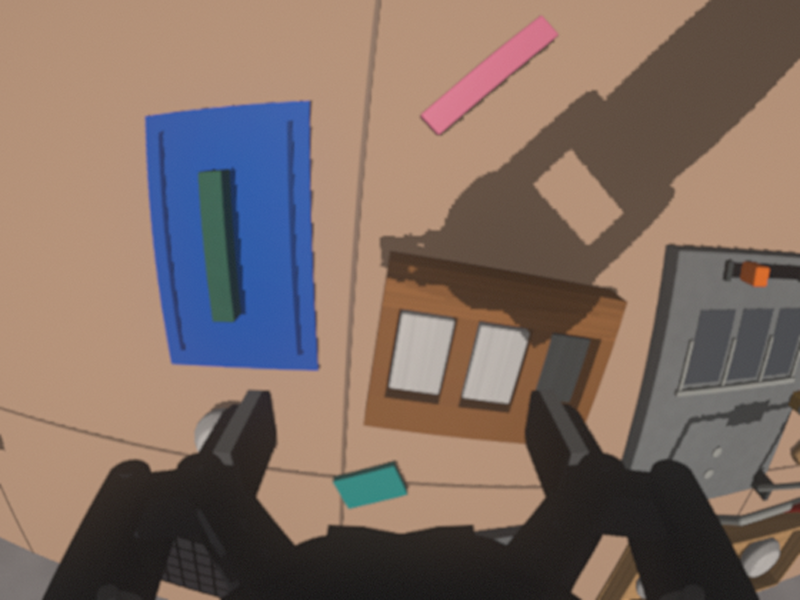

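The setter lies flat on the mat, at (217,245) in this picture. The knob at (755,274) shows a side face, so I'll find its height across two views.

Run:
```python
from h import *
V3={n:V(n) for n in("scene","side","wrist")};C={}
for n,v in V3.items():
    for c in v.blobs((3,170,110),(16,255,255),12)[:4]:
        x,y,w,h=cv2.boundingRect(c);print(n,x,y,w,h,cv2.contourArea(c))
        if w<40 and cv2.contourArea(c)<400 and n not in C and (v.pt((x+w/2,y+h/2),.04)[:2]-[.446,.085]).__abs__().max()<.05: C[n]=(x+w/2,y+h/2)
print(C)
k=list(C)
for i in range(len(k)):
    for j in range(i): print(k[i],k[j],cross(V3[k[i]],C[k[i]],V3[k[j]],C[k[j]]))
```

```text
side 249 227 6 10 35.5
wrist 522 185 19 15 156.0
{'side': (252.0, 232.0), 'wrist': (531.5, 192.5)}
wrist side (array([0.44734701, 0.09819335, 0.02517887]), np.float64(0.004772641995398273))
```

```bash
python3 -m handwheel '[[[-4,46,0],[0,0,0]],[[-4,46,0],[0,0,0]],[[-4,46,0],[0,0,0]],[[-4,46,0],[0,0,0]],[[-4,46,-20],[0,0,0]],[[-6,46,-40],[0,0,0.01]],[[0,0,0],[0,0,0]],[[0,0,0],[0,0,0]]]' 0
python3 - <<'E'
from h import *
tcp();v=V("wrist","w4")
for c in v.blobs((3,150,90),(18,255,255),60)[:4]:
    print(cv2.boundingRect(c),v.rect(c,.026),v.rect(c,.048))
cv2.imwrite("pics/w4b.png",cv2.resize(v.im[...,::-1],(800,600),interpolation=cv2.INTER_CUBIC))
E
```

```text
clock: 9.2
tool_pos: [0.4512, 0.0487, 0.1498]
ee_rot: [-0.051, 0.999, -0.0, 0.0]
wrist_force: [0.1, -0.9, 1.6]
gripper_width: 0.003
grasp_force: 0.0
t 9.2 tcp [451.2  48.7 149.8] z [ 0.001 -0.001 -1.   ] y-angle 95.8 F [ 0.1 -0.9  1.6] w 0.003 gf 0.0
(313, 192, 24, 25) [448.9  87.   21.9  20.4   6.1] [442.2  83.2  20.1  18.7   6.1]
```

View pics/w4b.png

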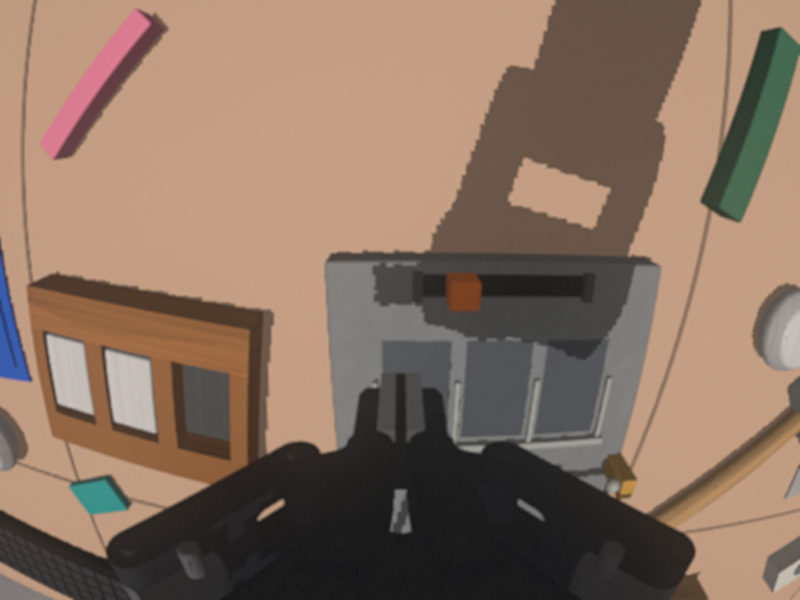

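```bash
python3 -m handwheel '[[[-3,0,-40],[0,0,0]],[[0,0,-40],[0,0,0]],[[0,0,-25],[0,0,0]],[[0,0,-10],[0,0,0]],[[0,0,0],[0,0,0]]]' 0
python3 -m handwheel '[[[-0.7,6.5,0],[0,0,0]],[[-0.7,6.5,0],[0,0,0]],[[-0.7,6.5,0],[0,0,0]],[[-0.7,6.5,0],[0,0,0]],[[-0.7,6.5,0],[0,0,0]],[[-0.7,6.5,0],[0,0,0]],[[-0.7,6.5,0],[0,0,0]],[[-0.7,6.5,0],[0,0,0]],[[0,0,0],[0,0,0]]]'
python3 - <<'E'
from h import *
tcp();v=V("wrist","w5")
for c in v.blobs((3,150,90),(18,255,255),40)[:4]: print(cv2.boundingRect(c),v.rect(c,.048))
E
```

```text
clock: 9.88
tool_pos: [0.4482, 0.0487, 0.0349]
ee_rot: [-0.05, 0.999, -0.0, 0.0]
wrist_force: [0.6, 0.0, 0.2]
gripper_width: 0.002
grasp_force: 0.0
clock: 11.0
tool_pos: [0.4409, 0.1022, 0.0339]
ee_rot: [-0.051, 0.999, 0.0, -0.001]
wrist_force: [-0.7, -0.6, 1.3]
gripper_width: 0.003
grasp_force: 0.0
t 11.0 tcp [440.9 102.2  33.9] z [-0.002  0.001 -1.   ] y-angle 95.9 F [-0.7 -0.6  1.3] w 0.003 gf 0.0
(308, 260, 40, 49) [435.3 124.   27.1  18.4   8.3]
```

```bash
python3 -m handwheel '[[[-0.6,6,0],[0,0,0]],[[-0.6,6,0],[0,0,0]],[[-0.5,5,0],[0,0,0]],[[-0.5,5,0],[0,0,0]],[[0,0,0],[0,0,0]]]'
python3 -m handwheel '[[[-0.3,3,0],[0,0,0]],[[-0.3,3,0],[0,0,0]],[[0,0,0],[0,0,0]]]'
```

```text
clock: 11.68
tool_pos: [0.4397, 0.1241, 0.0344]
ee_rot: [-0.051, 0.999, 0.0, 0.0]
wrist_force: [-0.9, 0.2, 0.0]
gripper_width: 0.002
grasp_force: 0.0
clock: 12.05
tool_pos: [0.4397, 0.1262, 0.0346]
ee_rot: [-0.053, 0.999, -0.004, 0.0]
wrist_force: [0.4, -20.7, 0.5]
gripper_width: -0.003
grasp_force: 10.3
```

```bash
python3 -m handwheel '[[[1,-12,0],[0,0,0]],[[0,0,45],[0,0,0]],[[0,0,55],[0,0,0]],[[0,-10,60],[0,0,-0.06]],[[8,-50,0],[0,0,-0.06]],[[8,-50,0],[0,0,-0.05]],[[8,-50,0],[0,0,0]],[[8,-50,0],[0,0,0]],[[8,-50,0],[0,0,0]],[[0,0,0],[0,0,0]],[[0,0,0],[0,0,0]]]' 0
python3 - <<'E'
from h import *
tcp();v=V("wrist","w6")
for c in v.blobs((0,0,140),(180,35,255),400)[:6]:
    m=cv2.moments(c);print("bar",m["m10"]/m["m00"]/.7,m["m01"]/m["m00"]/.7,v.rect(c,.032))
cv2.imwrite("pics/w6b.png",cv2.resize(v.im[...,::-1],(800,600),interpolation=cv2.INTER_CUBIC))
E
```

```text
clock: 13.42
tool_pos: [0.4798, -0.1421, 0.1942]
ee_rot: [0.034, 0.999, 0.0, 0.0]
wrist_force: [0.3, -0.6, -0.6]
gripper_width: -0.001
grasp_force: 0.0
t 13.43 tcp [ 479.8 -142.1  194.2] z [ 0.     0.001 -1.   ] y-angle 86.1 F [ 0.3 -0.6 -0.6] w -0.001 gf 0.0
bar 324.8969550919999 358.85508446921204 [ 543.7 -202.1   63.5   39.5   -3.8]
bar 406.8024671608098 348.6665244671963 [ 542.3 -142.2   50.9   39.2   -4.2]
bar 172.48187027739743 472.009990364623 [ 653.8 -369.2   59.9   58.8   29.9]
bar 731.5278441365398 546.9889048149918 [864.7 260.8  84.4  58.5  54.1]
```

View pics/w6b.png

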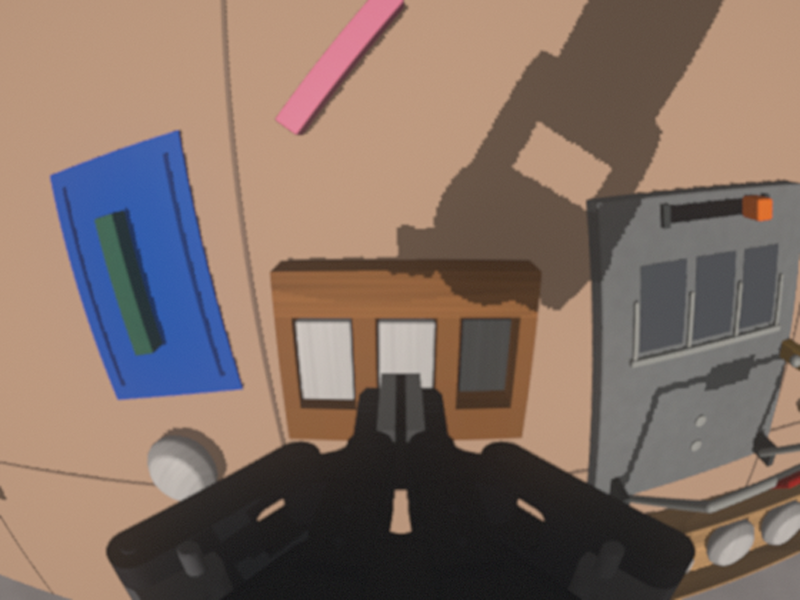

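The knob now sits at its right-hand end stop, at (758,208). The bars are at (325,359) and (407,349) in line with the nest. Next I'll tip the middle bar.

```bash
python3 -m handwheel '[[[50,-1,-30],[0,0,0]],[[42,0,-40],[0,0,0]],[[0,0,-50],[0,0,0]],[[0,0,-35],[0,0,0]],[[0,0,0],[0,0,0]]]' 0
python3 -m handwheel '[[[0,0,-3],[0,0,0]],[[0,0,-3],[0,0,0]],[[0,0,-3],[0,0,0]],[[0,0,0],[0,0,0]]]'
python3 -m handwheel '[[[0,0,-3],[0,0,0]],[[0,0,-2],[0,0,0]],[[0,0,0],[0,0,0]]]'
```

```text
clock: 14.1
tool_pos: [0.5694, -0.1409, 0.0362]
ee_rot: [0.033, 0.999, 0.002, -0.003]
wrist_force: [-0.1, 0.3, 1.1]
gripper_width: -0.004
grasp_force: 0.0
clock: 14.6
tool_pos: [0.5731, -0.1439, 0.0315]
ee_rot: [0.034, 0.999, -0.0, 0.001]
wrist_force: [1.2, -0.3, 2.5]
gripper_width: -0.003
grasp_force: 1.3
clock: 14.98
tool_pos: [0.5746, -0.1443, 0.0271]
ee_rot: [0.034, 0.999, -0.001, 0.003]
wrist_force: [4.6, -0.2, 3.3]
gripper_width: 0.001
grasp_force: 2.5
```

```bash
python3 -m handwheel '[[[-1,0,-2],[0,0,0]],[[0,0,-2],[0,0,0]],[[0,0,0],[0,0,0]]]'
python3 -m handwheel '[[[0,0,-2],[0,0,0]],[[0,0,0],[0,0,0]]]'
```

```text
clock: 15.35
tool_pos: [0.5748, -0.1447, 0.0238]
ee_rot: [0.034, 0.999, -0.001, 0.005]
wrist_force: [8.3, 0.3, 2.6]
gripper_width: -0.001
grasp_force: 3.3
clock: 15.6
tool_pos: [0.5751, -0.1448, 0.023]
ee_rot: [0.034, 0.999, -0.001, 0.005]
wrist_force: [4.7, 1.9, 12.3]
gripper_width: -0.0
grasp_force: 6.4
```

```bash
python3 -m handwheel '[[[0,0,20],[0,0,0]],[[0,0,50],[0,0,0]],[[-40,0,50],[0,0,0]],[[-30,0,20],[0,0,0]],[[0,0,0],[0,0,0]],[[0,0,0],[0,0,0]]]' 0.65
python3 - <<'E'
from h import *
tcp();v=V("wrist","w7")
for c in v.blobs((0,0,130),(180,40,255),400)[:4]:
    m=cv2.moments(c);print("bar",m["m10"]/m["m00"],m["m01"]/m["m00"],v.rect(c,.036))
s=V("side")
a=cv2.resize(v.im[130:340,150:430,::-1],(800,600),interpolation=cv2.INTER_CUBIC);b=cv2.resize(s.im[250:340,250:350,::-1],(500,450),interpolation=cv2.INTER_CUBIC)
cv2.imwrite("pics/w7b.png",a);cv2.imwrite("pics/s7b.png",b)
E
```

```text
clock: 16.35
tool_pos: [0.5015, -0.1433, 0.1576]
ee_rot: [0.034, 0.999, 0.0, -0.001]
wrist_force: [0.4, -0.2, 0.0]
gripper_width: 0.654
grasp_force: 0.0
t 16.35 tcp [ 501.5 -143.3  157.6] z [-0.001  0.    -1.   ] y-angle 86.1 F [ 0.4 -0.2  0. ] w 0.654 gf 0.0
bar 220.64870259481037 244.55267243291195 [ 541.5 -201.1   62.9   39.4   -3.7]
bar 284.21412566102 250.17800484001074 [ 547.  -142.4   45.4   40.3   -4. ]
bar 99.04062326099053 325.40456316082356 [ 636.7 -370.2   69.5   28.6  -51.2]
bar 527.0704049844236 387.19158878504675 [854.8 258.2  91.8  61.3  41.7]
```

View pics/w7b.png

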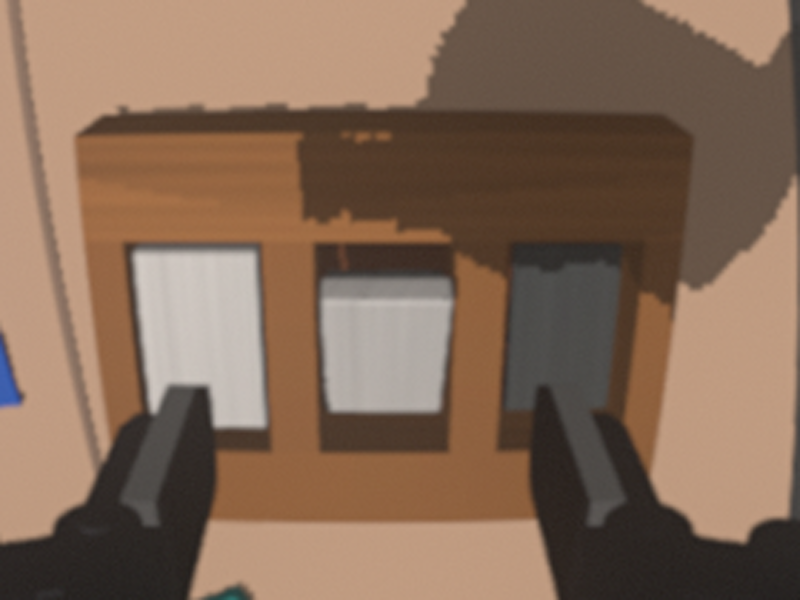

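The crop shows the middle bar tipped: its near end face is at y 275–298 and its top runs to y 412. Next I'll work out where the near edge is.

Run:
```python
from h import *
v=V("wrist");f=lambda x,y:(150+x/2.857,130+y/2.857)
for n,q,z in(("top near",(387,298),46),("bot near",(387,276),37),("top far",(385,412),15),("pocket near",(385,242),33),("pocket far",(385,451),33),("L near",(324,298),46),("R near",(452,298),46),("nest near",(385,135),33),("nest far",(385,520),33)): print(n,(v.pt(f(*q),z/1000)*1000).round(1))
```

```text
top near [ 525.9 -140.1   46. ]
bot near [ 522.5 -139.8   37. ]
top far [ 582.8 -143.8   15. ]
pocket near [ 512.9 -139.7   33. ]
pocket far [ 587.7 -144.4   33. ]
L near [ 524.7 -158.8   46. ]
R near [ 527.3 -120.8   46. ]
nest near [ 479.6 -137.6   33. ]
nest far [ 616.9 -146.1   33. ]
```

```bash
python3 -m handwheel '[[[16,1.5,-40],[0,0,0]],[[16.5,1.3,-40],[0,0,0]],[[0,0,-30],[0,0,0]],[[0,0,-13],[0,0,0]],[[0,0,0],[0,0,0]],[[0,0,0],[0,0,0]]]' 0.65
python3 -m handwheel '[[[0,0,0],[0,0,0]],[[0,0,0],[0,0,0]],[[0,0,0],[0,0,0]],[[0,0,0],[0,0,0]],[[0,0,0],[0,0,0]]]' 0
python3 -m handwheel '[[[0,0,3],[0,0,0]],[[0,0,7],[0,0,0]],[[0,0,15],[0,0,0]],[[0,0,25],[0,0,0]],[[0,0,0],[0,0,0]],[[0,0,0],[0,0,0]]]' 0
python3 - <<'E'
from h import *
tcp();v=V("wrist","w8")
s=V("side")
a=cv2.resize(v.im[170:320,180:380,::-1],(400,300));b=cv2.resize(s.im[220:340,230:390,::-1],(400,300),interpolation=cv2.INTER_CUBIC)
cv2.imwrite("pics/w8b.png",np.hstack([a,b]))
E
```

```text
clock: 17.25
tool_pos: [0.5353, -0.1411, 0.0364]
ee_rot: [0.034, 0.999, -0.0, 0.001]
wrist_force: [0.2, -0.0, 0.7]
gripper_width: 0.652
grasp_force: 0.0
clock: 17.88
tool_pos: [0.5353, -0.1412, 0.0363]
ee_rot: [0.034, 0.999, -0.001, 0.001]
wrist_force: [-0.3, -0.8, 6.6]
gripper_width: 0.433
grasp_force: 60.1
clock: 18.62
tool_pos: [0.5339, -0.1405, 0.0846]
ee_rot: [0.034, 0.999, 0.0, -0.0]
wrist_force: [-0.1, 0.6, -3.1]
gripper_width: 0.428
grasp_force: 60.3
t 18.62 tcp [ 533.9 -140.5   84.6] z [-0.001  0.    -1.   ] y-angle 86.1 F [-0.1  0.6 -3.1] w 0.428 gf 60.3
```

View pics/w8b.png

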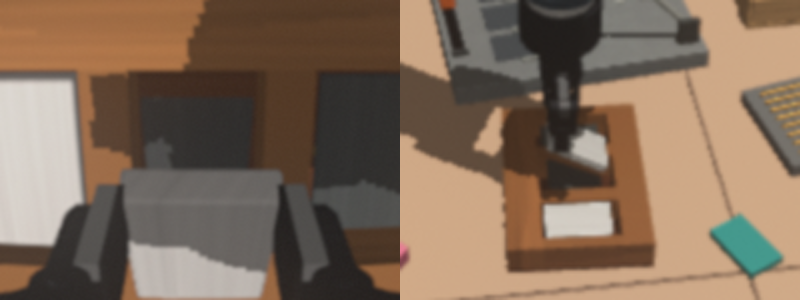

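The gripper holds the bar evenly by its raised end. The side inset shows it still sloping, so I'll carry it to the bed, level it and look again.

```bash
python3 -m handwheel '[[[0,0,45],[0,0,0]],[[-6.4,41.5,0],[0,0,0.034]],[[-6.4,41.5,0],[0,0,0.034]],[[-6.4,41.5,0],[0,0,0.034]],[[-6.4,41.5,0],[0,0,0.034]],[[-6.4,41.5,-10],[0,0,0.035]],[[0,0,-10],[0.0172,-0.166,0]],[[0,0,-10],[0.0172,-0.166,0]],[[0,0,-10],[0.0172,-0.166,0]],[[0,0,0],[0,0,0]],[[0,0,0],[0,0,0]]]' 0
python3 - <<'E'
from h import *
tcp();v=V("wrist","w9");s=V("side","s9");V("scene","sc9")
cv2.imwrite("pics/w9b.png",cv2.resize(v.im[...,::-1],(800,600),interpolation=cv2.INTER_CUBIC))
cv2.imwrite("pics/s9b.png",cv2.resize(s.im[160:280,220:380,::-1],(800,600),interpolation=cv2.INTER_CUBIC))
E
```

```text
clock: 20.1
tool_pos: [0.5036, 0.0666, 0.0912]
ee_rot: [-0.05, 0.968, 0.013, 0.247]
wrist_force: [0.0, -0.0, -1.2]
gripper_width: 0.428
grasp_force: 61.1
t 20.1 tcp [503.6  66.6  91.2] z [ 0.477  0.049 -0.877] y-angle 95.9 F [ 0.  -0.  -1.2] w 0.428 gf 61.1
```

View pics/w9b.png

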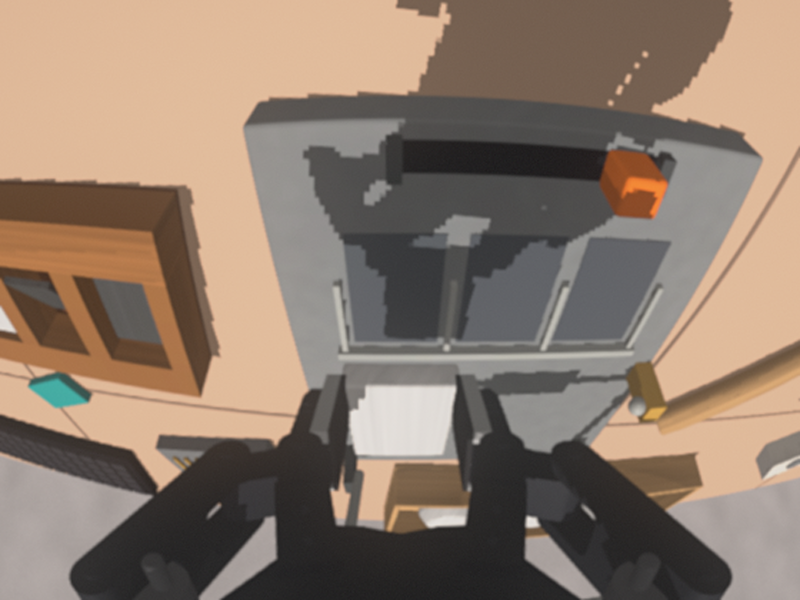

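View pics/s9b.png

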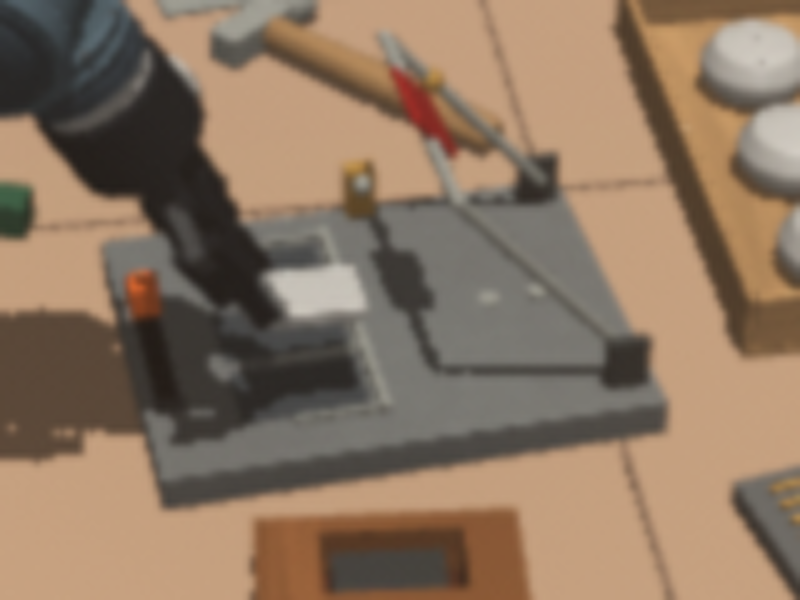

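The wrist view shows the bar level in the grip at (400,415). The ribs start at (337,284), (450,282), (563,284) and (660,290), and the stop runs from (340,356) to (633,351). The side view confirms the bar is level over the outer lane. I'll refit the bed frame from these points.

```bash
cat >> h.py <<'E'
def fit(m,q):
    m=np.array(m,float);q=np.array(q);mc,qc=m.mean(0),q.mean(0)
    d=(m-mc)@[1,1j];e=(q-qc)@[1,1j];a=np.angle((e*d.conj()).sum());c,s=np.cos(a),np.sin(a)
    return (qc-np.array([[c,-s],[s,c]])@mc).round(1),np.degrees(a).round(2),np.abs(e-np.exp(1j*a)*d).round(1)
E
python3 - <<'E'
from h import *
v=V("wrist");P=lambda l,z:[v.pt(np.array(p)*.7,z)[:2]*1000 for p in l]
print("ribs+stop",fit([(-5,-81),(-5,-27),(-5,27),(-5,81),(45,-82),(45,82)],P([(337,283),(453,281),(564,284),(661,289)],.029)+P([(341,353),(632,349)],.031)))
print("corners",P([(247,127),(760,158)],.025))
# bar edges, top near/far corners at z of bar top
st=tcp();z=st["tool_pos"][2]+.005
for q in((347,382),(458,382),(352,455),(452,455)): print("bar top",(v.pt(np.array(q)*.7,z)*1000).round(1))
print("near top edge",P([(347,368),(460,366)],z-.01))
E
```

```text
ribs+stop (array([512.5, 119.5]), np.float64(5.52), array([0.6, 2. , 1.5, 1.7, 1.8, 1.7]))
corners [array([440.50226044,   3.83463408]), array([418.48934995, 217.47788781])]
t 20.3 tcp [504.1  66.7  91.5] z [ 0.479  0.049 -0.877] y-angle 95.9 F [ 0.1  0.3 -2.2] w 0.429 gf 61.0
bar top [490.7  48.2  96.5]
bar top [487.   83.8  96.5]
bar top [550.5  50.8  96.5]
bar top [546.   93.6  96.5]
near top edge [array([497.56052604,  47.55209262]), array([492.24552963,  86.28826581])]
```

```bash
python3 -m handwheel '[[[-1,-2,-20],[0,0,0]],[[0,0,-20],[0,0,0]],[[0,0,-14],[0,0,0]],[[0,0,0],[0,0,0]],[[0,0,0],[0,0,0]]]' 0
python3 -m handwheel '[[[0,0,-2],[0,0,0]],[[0,0,0],[0,0,0]]]'
python3 -m handwheel '[[[0,0,-2],[0,0,0]],[[0,0,0],[0,0,0]]]'
```

```text
clock: 20.92
tool_pos: [0.5024, 0.0647, 0.037]
ee_rot: [-0.05, 0.967, 0.013, 0.248]
wrist_force: [0.7, -0.4, -2.0]
gripper_width: 0.43
grasp_force: 61.1
clock: 21.18
tool_pos: [0.5016, 0.0648, 0.0345]
ee_rot: [-0.05, 0.967, 0.013, 0.248]
wrist_force: [-0.0, -0.2, -2.7]
gripper_width: 0.433
grasp_force: 61.0
clock: 21.42
tool_pos: [0.5015, 0.0648, 0.0322]
ee_rot: [-0.05, 0.967, 0.013, 0.248]
wrist_force: [-0.3, -0.5, -1.6]
gripper_width: 0.433
grasp_force: 61.8
```

```bash
python3 -m handwheel '[[[0,0,-1.5],[0,0,0]],[[0,0,0],[0,0,0]]]' 0
python3 -m handwheel '[[[0,0,-1],[0,0,0]],[[0,0,0],[0,0,0]]]'
```

```text
clock: 21.68
tool_pos: [0.5022, 0.0648, 0.0316]
ee_rot: [-0.05, 0.967, 0.013, 0.248]
wrist_force: [-6.6, -0.7, 8.3]
gripper_width: 0.429
grasp_force: 63.6
clock: 21.92
tool_pos: [0.5028, 0.0648, 0.0314]
ee_rot: [-0.05, 0.967, 0.013, 0.249]
wrist_force: [-11.3, -0.1, 17.4]
gripper_width: 0.438
grasp_force: 65.2
```

```bash
python3 -m handwheel '[[[0,0,0.5],[0,0,0]],[[0,0,0],[0,0,0]],[[0,0,0],[0,0,0]],[[-5,-0.5,9],[0,0,0]],[[-20,-2,36],[0,0,0]],[[-20,-2,40],[0,0,0]],[[0,0,30],[-0.0172,0.166,0]],[[0,0,30],[-0.0172,0.166,0]],[[0,0,10],[-0.0172,0.166,0]],[[0,0,0],[0,0,0]],[[0,0,0],[0,0,0]]]' 0.62
python3 - <<'E'
from h import *
tcp();v=V("wrist","w10")
for c in v.blobs((0,0,90),(180,30,255),300)[:8]:
    m=cv2.moments(c);print((m["m10"]/m["m00"]).__round__(),(m["m01"]/m["m00"]).__round__(),"z35",v.rect(c,.035))
s=V("side")
for c in s.blobs((0,0,150),(180,30,255),80)[:8]:
    m=cv2.moments(c);print("side",(m["m10"]/m["m00"]).__round__(),(m["m01"]/m["m00"]).__round__(),"z35",s.rect(c,.035))
E
```

```text
clock: 23.3
tool_pos: [0.4552, 0.0605, 0.1836]
ee_rot: [-0.052, 0.999, 0.0, -0.0]
wrist_force: [-0.6, 0.1, -0.0]
gripper_width: 0.618
grasp_force: 0.0
t 23.3 tcp [455.2  60.5 183.6] z [-0.001  0.001 -1.   ] y-angle 95.9 F [-0.6  0.1 -0. ] w 0.618 gf 0.0
266 260 z35 [554.1  72.2 249.  113.8   6.1]
305 345 z35 [639.7 111.6  96.7  89.8  -2.6]
407 264 z35 [497.6 191.1 158.8  59.3   5.7]
532 218 z35 [450.4 368.7  80.8  67.4  57.3]
55 244 z35 [ 541.5 -200.2   65.    40.3   -3.7]
551 297 z35 [572.1 472.9 174.7  50.1  36.1]
16 408 z35 [1004.1 -509.4  280.9   95.2  -59. ]
356 247 z35 [504.8 143.   56.4  11.5   5.8]
side 282 145 z35 [566.2 564.9 270.2 153.7 -81.4]
side 365 362 z35 [ 658.  -377.4   68.7   57.5   77.1]
side 301 307 z35 [ 543.3 -207.7   61.8   37.4   -7.1]
side 388 207 z35 [858.5 151.3  74.7  56.4  81.7]
side 379 188 z35 [858.2 248.3  77.2  56.3  75.5]
side 280 235 z35 [522.9  61.3  62.6  40.9   7.8]
side 371 171 z35 [858.2 347.5  72.5  57.4  82.6]
side 318 121 z35 [739.  726.9 205.2  46.6 -61.4]
```

```bash
python3 -m handwheel '[[[19,-44,0],[0,0,-0.0285]],[[19,-44,0],[0,0,-0.0285]],[[19,-44,0],[0,0,-0.0285]],[[19,-44,0],[0,0,-0.0285]],[[19,-44,-20],[0,0,-0.0285]],[[20,-43,-30],[0,0,-0.0285]],[[0,0,-50],[0,0,0]],[[0,0,-44],[0,0,0]],[[0,0,0],[0,0,0]],[[0,0,0],[0,0,0]]]' 0
python3 -m handwheel '[[[0,0,-3],[0,0,0]],[[0,0,-3],[0,0,0]],[[0,0,-3],[0,0,0]],[[0,0,-2],[0,0,0]],[[0,0,0],[0,0,0]]]'
python3 -m handwheel '[[[0,0,-2],[0,0,0]],[[0,0,-2],[0,0,0]],[[0,0,0],[0,0,0]]]'
```

```text
clock: 24.65
tool_pos: [0.572, -0.203, 0.0428]
ee_rot: [0.034, 0.999, -0.001, 0.001]
wrist_force: [0.2, 0.2, -0.0]
gripper_width: 0.0
grasp_force: 0.0
clock: 25.28
tool_pos: [0.5721, -0.2029, 0.0306]
ee_rot: [0.034, 0.999, -0.0, 0.001]
wrist_force: [2.1, 0.4, 1.6]
gripper_width: -0.002
grasp_force: 1.2
clock: 25.65
tool_pos: [0.5721, -0.2031, 0.0265]
ee_rot: [0.034, 0.999, -0.001, 0.001]
wrist_force: [3.8, -1.1, 1.9]
gripper_width: -0.004
grasp_force: 2.2
```

```bash
python3 -m handwheel '[[[0,0,-2],[0,0,0]],[[0,0,-1],[0,0,0]],[[0,0,0],[0,0,0]]]'
python3 -m handwheel '[[[0,0,-1.5],[0,0,0]],[[0,0,0],[0,0,0]]]'
python3 -m handwheel '[[[0,0,-1.5],[0,0,0]],[[0,0,0],[0,0,0]]]'
```

```text
clock: 26.02
tool_pos: [0.5721, -0.2031, 0.0234]
ee_rot: [0.034, 0.999, -0.0, 0.001]
wrist_force: [5.1, -2.0, 2.5]
gripper_width: -0.002
grasp_force: 2.4
clock: 26.28
tool_pos: [0.5723, -0.2032, 0.0226]
ee_rot: [0.034, 0.999, -0.0, 0.001]
wrist_force: [4.4, 1.0, 7.0]
gripper_width: 0.0
grasp_force: 4.0
clock: 26.52
tool_pos: [0.5725, -0.2033, 0.0223]
ee_rot: [0.034, 0.999, -0.0, 0.001]
wrist_force: [1.2, 1.7, 15.7]
gripper_width: -0.001
grasp_force: 6.6
```

```bash
python3 -m handwheel '[[[0,0,20],[0,0,0]],[[0,0,50],[0,0,0]],[[-40,1.5,50],[0,0,0]],[[-31,1.5,16],[0,0,0]],[[0,0,0],[0,0,0]],[[0,0,0],[0,0,0]]]' 0.65
python3 - <<'E'
from h import *
tcp();v=V("wrist","w11")
p=np.array([523,-200.5,46])/1000
u,w=v.px(p).round().astype(int);print(u,w)
for r in range(w-25,w+45,2): print(r,v.im[r,u-2:u+3].mean((0,1)).round().astype(int),v.hsv[r,u,1],(v.pt((u,r),.046)[0]*1000).round(1),(v.pt((u,r),.037)[0]*1000).round(1))
r=v.px(np.array([532,-201,41])/1000)[1].round().astype(int)
print("row",r,[(c,int(v.im[r,c].mean()),v.hsv[r,c,1],(v.pt((c,r),.041)[1]*1000).round(1)) for c in range(u-30,u+31,3)])
E
```

```text
clock: 27.28
tool_pos: [0.5006, -0.1993, 0.1539]
ee_rot: [0.034, 0.999, 0.001, -0.001]
wrist_force: [0.7, -0.1, -0.5]
gripper_width: 0.654
grasp_force: 0.0
t 27.27 tcp [ 500.6 -199.3  153.9] z [-0.002  0.001 -1.   ] y-angle 86.1 F [ 0.7 -0.1 -0.5] w 0.654 gf 0.0
280 234
209 78 135 500.9 503.9
211 113 147 502.6 505.7
213 81 133 504.3 507.5
215 51 103 506.1 509.3
217 52 103 507.8 511.1
219 52 107 509.6 512.9
221 52 103 511.3 514.7
223 54 62 513.1 516.5
225 89 17 514.9 518.4
227 136 18 516.6 520.2
229 145 19 518.4 522.1
231 145 19 520.2 523.9
233 176 18 522.0 525.8
235 192 17 523.8 527.7
237 186 17 525.7 529.6
239 185 16 527.5 531.5
241 185 16 529.3 533.4
243 185 17 531.2 535.3
245 186 17 533.1 537.2
247 185 17 534.9 539.2
249 186 16 536.8 541.1
251 185 18 538.7 543.1
253 185 17 540.6 545.1
255 185 17 542.6 547.1
257 185 18 544.5 549.1
259 185 19 546.4 551.1
261 185 17 548.4 553.1
263 184 17 550.4 555.2
265 185 18 552.3 557.2
267 185 19 554.3 559.3
269 184 17 556.4 561.4
271 184 20 558.4 563.5
273 144 30 560.4 565.6
275 66 108 562.5 567.7
277 64 114 564.5 569.8
row 241 [(250, 111, np.ui
[... 251 characters left out ...]
-214.3)), (268, 180, np.uint8(18), np.float64(-211.7)), (271, 185, np.uint8(17), np.float64(-209.1)), (274, 184, np.uint8(17), np.float64(-206.5)), (277, 187, np.uint8(16), np.float64(-203.9)), (280, 184, np.uint8(16), np.float64(-201.4)), (283, 183, np.uint8(16), np.float64(-198.8)), (286, 187, np.uint8(20), np.float64(-196.2)), (289, 182, np.uint8(19), np.float64(-193.6)), (292, 182, np.uint8(18), np.float64(-191.0)), (295, 181, np.uint8(18), np.float64(-188.5)), (298, 183, np.uint8(17), np.float64(-185.9)), (301, 182, np.uint8(16), np.float64(-183.3)), (304, 98, np.uint8(93), np.float64(-180.7)), (307, 109, np.uint8(145), np.float64(-178.1)), (310, 109, np.uint8(143), np.float64(-175.5))]
```

```bash
python3 -m handwheel '[[[15,-1,-40],[0,0,0]],[[14.5,-0.7,-40],[0,0,0]],[[0,0,-27],[0,0,0]],[[0,0,-11],[0,0,0]],[[0,0,0],[0,0,0]],[[0,0,0],[0,0,0]]]' 0.65
python3 -m handwheel '[[[0,0,0],[0,0,0]],[[0,0,0],[0,0,0]],[[0,0,0],[0,0,0]],[[0,0,0],[0,0,0]],[[0,0,0],[0,0,0]]]' 0
python3 -m handwheel '[[[0,0,3],[0,0,0]],[[0,0,7],[0,0,0]],[[0,0,15],[0,0,0]],[[0,0,25],[0,0,0]],[[0,0,0],[0,0,0]],[[0,0,0],[0,0,0]]]' 0
```

```text
clock: 28.08
tool_pos: [0.5317, -0.2019, 0.0381]
ee_rot: [0.034, 0.999, -0.001, 0.001]
wrist_force: [0.2, -0.5, 0.4]
gripper_width: 0.652
grasp_force: 0.0
clock: 28.7
tool_pos: [0.5312, -0.2018, 0.0375]
ee_rot: [0.034, 0.999, -0.0, 0.0]
wrist_force: [-0.6, -1.5, 5.4]
gripper_width: 0.424
grasp_force: 60.6
clock: 29.45
tool_pos: [0.5303, -0.2011, 0.0864]
ee_rot: [0.034, 0.999, 0.0, -0.0]
wrist_force: [-0.2, -0.0, -4.0]
gripper_width: 0.418
grasp_force: 60.4
```

```bash
python3 -m handwheel '[[[-5,0,45],[0,0,0]],[[-8,46.7,0],[0,0,0.022]],[[-8,46.7,0],[0,0,0.022]],[[-8,46.7,0],[0,0,0.022]],[[-8,46.7,0],[0,0,0.021]],[[-2,46.7,0],[0,0,0.021]],[[0,46.7,0],[0,0,0.021]],[[0,46.7,0],[0,0,0.021]],[[0,46.5,-10],[0,0,0.021]],[[0,0,-10],[0.0172,-0.166,0]],[[0,0,-10],[0.0172,-0.166,0]],[[0,0,-10],[0.0172,-0.166,0]]]' 0
python3 -m handwheel '[[[0,0,0],[0,0,0]],[[0,0,0],[0,0,0]]]'
python3 - <<'E'
from h import *
tcp();v=V("wrist","w12")
cv2.imwrite("pics/w12b.png",cv2.resize(v.im[...,::-1],(800,600),interpolation=cv2.INTER_CUBIC))
E
```

```text
clock: 30.95
tool_pos: [0.4906, 0.1721, 0.0906]
ee_rot: [-0.05, 0.967, 0.013, 0.249]
wrist_force: [-1.0, 0.3, -3.1]
gripper_width: 0.413
grasp_force: 60.9
clock: 31.2
tool_pos: [0.4929, 0.172, 0.0927]
ee_rot: [-0.05, 0.968, 0.013, 0.247]
wrist_force: [0.0, -0.5, -2.7]
gripper_width: 0.415
grasp_force: 60.9
t 31.2 tcp [492.9 172.   92.7] z [ 0.477  0.049 -0.878] y-angle 95.9 F [ 0.  -0.5 -2.7] w 0.415 gf 60.9
```

View pics/w12b.png

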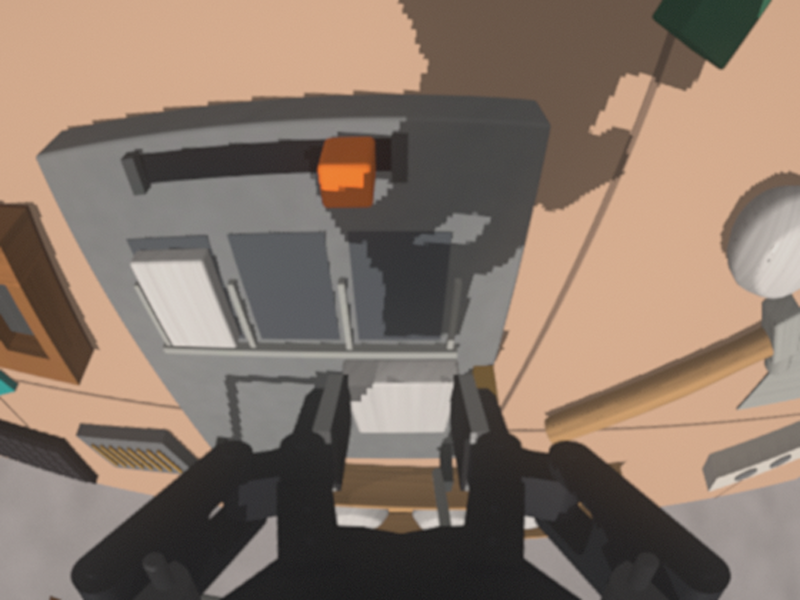

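The first bar lies between its ribs at (185,300), and the second is level above the right-hand lane. Before placing it I'll check whether the knob is really at its stop.

Run:
```python
from h import *
v=V("wrist")
B=lambda p:(R.from_euler("z",-5.7,degrees=True).apply([p[0]-513.3,p[1]-120,0])[:2]).round(1)
for z in(.026,.048):
    c=v.blobs((3,150,90),(18,255,255),200)[0];r=v.rect(c,z);print("knob",z,r,B(r[:2]))
for n,q,z in(("capL",(138,175),.026),("capL in top",(147,165),.03),("capR in",(392,155),.03),("start48",None,0)):
    print(n,B(v.pt(np.array(q)*.7,z)*1000) if q else (B((442.2,83.2)),B((448.9,87))))
for q in((320,172),(374,172),(325,205),(373,207),(322,140),(374,138)): print(q,B(v.pt(np.array(q)*.7,.048)*1000),B(v.pt(np.array(q)*.7,.026)*1000))
```

```text
knob 0.026 [446.5 146.5  30.9  21.9   4.8] [-63.8  33. ]
knob 0.048 [432.9 148.1  26.4  18.8   4.8] [-77.2  35.9]
capL [-67.1 -56. ]
capL in top [-73.7 -47.1]
capR in [-72.   50.8]
start48 (array([-74.4, -29.6]), array([-67.4, -26.4]))
(320, 172) [-76.2  27.4] [-62.6  23. ]
(374, 172) [-75.8  45.2] [-62.2  43.8]
(325, 205) [-62.6  27.8] [-46.8  23.4]
(373, 207) [-61.5  44.4] [-45.5  42.8]
(322, 140) [-88.2  29.2] [-76.6  25.1]
(374, 138) [-88.5  45.5] [-77.   44.2]
```

```bash
python3 -m handwheel '[[[-1,0,-20],[0,0,0]],[[0,0,-20],[0,0,0]],[[0,0,-16],[0,0,0]],[[0,0,0],[0,0,0]],[[0,0,0],[0,0,0]]]' 0
python3 -m handwheel '[[[0,0,-2],[0,0,0]],[[0,0,0],[0,0,0]]]'
python3 -m handwheel '[[[0,0,-1.5],[0,0,0]],[[0,0,0],[0,0,0]]]'
```

```text
clock: 31.92
tool_pos: [0.4924, 0.1721, 0.0372]
ee_rot: [-0.05, 0.967, 0.013, 0.248]
wrist_force: [-0.5, -0.4, -1.2]
gripper_width: 0.412
grasp_force: 65.1
clock: 32.17
tool_pos: [0.4916, 0.1721, 0.0347]
ee_rot: [-0.05, 0.967, 0.013, 0.248]
wrist_force: [0.1, -1.1, -2.0]
gripper_width: 0.417
grasp_force: 66.2
clock: 32.42
tool_pos: [0.4915, 0.1721, 0.0333]
ee_rot: [-0.05, 0.967, 0.013, 0.248]
wrist_force: [-5.1, -1.7, 7.2]
gripper_width: 0.41
grasp_force: 69.6
```

```bash
python3 -m handwheel '[[[0,0,0.5],[0,0,0]],[[0,0,0],[0,0,0]],[[0,0,0],[0,0,0]],[[-5,-0.5,9],[0,0,0]],[[-20,-2,36],[0,0,0]],[[-20,-2,40],[0,0,0]],[[0,0,30],[-0.0172,0.166,0]],[[0,0,30],[-0.0172,0.166,0]],[[0,-20,30],[-0.0172,0.166,0]],[[0,-30,30],[0,0,0]],[[0,0,30],[0,0,0]],[[0,0,0],[0,0,0]]]' 0.6
python3 - <<'E'
from h import *
tcp();v=V("wrist","w13")
B=lambda p:(R.from_euler("z",-5.7,degrees=True).apply([p[0]-513.3,p[1]-120,0])[:2]).round(1)
s=V("side","s13")
for n,q in(("wrist",v),("side",s)):
  for c in q.blobs((0,0,145),(180,30,255),80)[:12]:
    r=q.rect(c,.035);b=B(r)
    if abs(b).max()<130: print(n,r,b)
for n,q in(("wrist",v),("side",s),("scene",V("scene"))):
  for c in q.blobs((0,150,70),(5,255,255),30)[:4]:
    m=cv2.moments(c);print(n,"red",m["m10"]/m["m00"],m["m01"]/m["m00"],q.rect(c,.168))
cv2.imwrite("pics/w13b.png",cv2.resize(v.im[...,::-1],(800,600),interpolation=cv2.INTER_CUBIC))
E
```

```text
clock: 33.92
tool_pos: [0.447, 0.1173, 0.2708]
ee_rot: [-0.051, 0.999, -0.0, 0.003]
wrist_force: [0.0, 0.2, -0.5]
gripper_width: 0.602
grasp_force: 0.0
t 33.92 tcp [447.  117.3 270.8] z [ 0.006  0.    -1.   ] y-angle 95.9 F [ 0.   0.2 -0.5] w 0.602 gf 0.0
wrist [511.6 174.4  62.9  39.4   6.1] [ 3.7 54.3]
wrist [522.9  66.3  63.2  39.2   5.5] [  4.2 -54.4]
side [522.9  61.3  62.6  40.9   7.8] [  3.7 -59.4]
side [511.7 169.   61.9  40.7   6. ] [ 3.3 48.9]
wrist red 275.18423106947694 350.0109289617486 [597.5 127.6  55.1   6.2 -83.7]
side red 267.4676923076923 83.07076923076923 [556.2 797.6  88.3  77.4 -88.3]
side red 187.57109557109555 95.2004662004662 [258.2 737.9 220.5  14.7 -85. ]
side red 303.8773946360153 181.72030651340995 [596.6 119.9  73.5  14.3 -79.1]
scene red 335.7885885885886 232.03243243243244 [601.2 130.2  52.7  41.3 -88.1]
```

View pics/w13b.png

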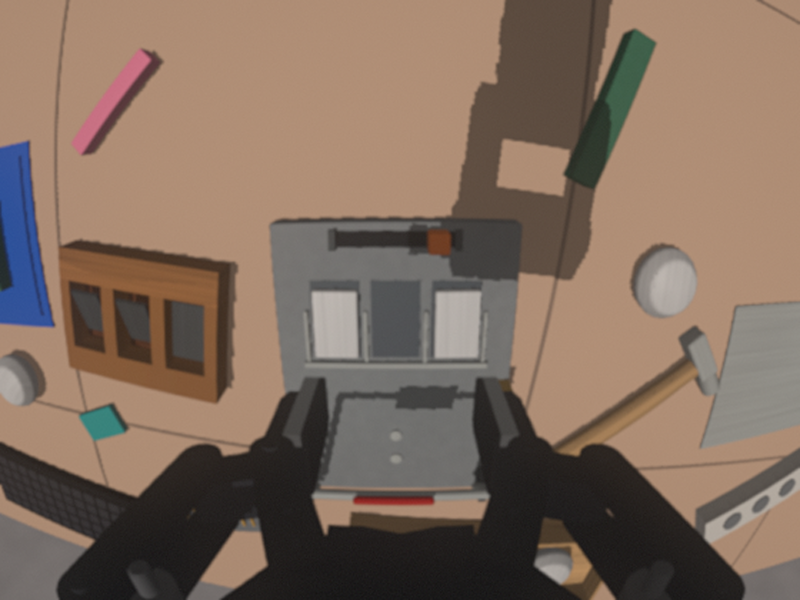

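Both bars lie flat between their ribs, at (335,324) and (458,324), centred at bed (4,±54). Before pressing the bail at (395,500) I'll check the setter, then approach the pad.

```bash
python3 -m handwheel '[[[45,3.5,0],[0,0,0]],[[45,3.5,0],[0,0,0]],[[45,3.5,0],[0,0,0]],[[46,3.5,0],[0,0,0]],[[0,0,-40],[0,0,0]],[[0,0,-25],[0,0,0]],[[0,0,0],[0,0,0]],[[0,0,0],[0,0,0]]]' 0
python3 - <<'E'
from h import *
tcp();s=V("side")
for c in s.blobs((50,80,20),(85,255,160),60): print("green",s.rect(c,.023))
for c in s.blobs((105,150,80),(125,255,255),800): print("mat",s.rect(c,.003))
E
```

```text
clock: 35.08
tool_pos: [0.6269, 0.1317, 0.2034]
ee_rot: [-0.052, 0.999, -0.0, 0.0]
wrist_force: [0.4, 0.3, 1.2]
gripper_width: 0.0
grasp_force: 0.0
t 35.08 tcp [626.9 131.7 203.4] z [ 0. -0. -1.] y-angle 95.9 F [0.4 0.3 1.2] w 0.0 gf 0.0
green [ 475.2 -376.   116.3   26.1    4.9]
green [ 697.6 -249.2   63.    38.   -63.3]
mat [ 475.6 -367.8  215.5  136.2    4.6]
```

```bash
python3 -m handwheel '[[[-5.5,-0.6,-17],[0,0,0]],[[-5.5,-0.6,-16],[0,0,0]],[[-10.8,-1,-10.3],[0,0,0]],[[-10.8,-1,-10.3],[0,0,0]],[[0,0,0],[0,0,0]]]' 0
python3 -m handwheel '[[[-9.2,-1,-12.5],[0,0,0]],[[-9.2,-1,-12.5],[0,0,0]],[[0,0,0],[0,0,0]]]' 
python3 -m handwheel '[[[-6.6,-0.6,-14],[0,0,0]],[[-6.6,-0.6,-14],[0,0,0]],[[0,0,0],[0,0,0]]]'
python3 - <<'E'
from h import *
tcp()
for n in("side","scene"):
  q=V(n)
  for c in q.blobs((0,150,70),(5,255,255),30)[:4]:
    m=cv2.moments(c);u=(m["m10"]/m["m00"],m["m01"]/m["m00"]);print(n,"red",u,q.rect(c,.096))
E
```

```text
clock: 35.75
tool_pos: [0.5928, 0.1283, 0.1481]
ee_rot: [-0.052, 0.999, 0.0, -0.001]
wrist_force: [0.3, 0.7, 2.0]
gripper_width: 0.0
grasp_force: 0.5
clock: 36.12
tool_pos: [0.574, 0.1262, 0.1224]
ee_rot: [-0.052, 0.999, 0.0, -0.002]
wrist_force: [-0.5, 0.9, 1.8]
gripper_width: -0.001
grasp_force: 0.6
clock: 36.5
tool_pos: [0.5608, 0.125, 0.0942]
ee_rot: [-0.052, 0.999, 0.0, -0.002]
wrist_force: [-0.3, 0.6, 2.9]
gripper_width: -0.001
grasp_force: 0.7
t 36.5 tcp [560.8 125.   94.2] z [-0.004 -0.    -1.   ] y-angle 95.9 F [-0.3  0.6  2.9] w -0.001 gf 0.7
side red (264.61538461538464, 82.42820512820512) [ 5.481e+02  9.634e+02  1.286e+02  1.011e+02 -3.000e-01]
side red (285.7338935574229, 206.88515406162463) [546.3 112.1  55.2  26.8 -80.5]
side red (188.07305936073058, 100.76255707762556) [247.8 839.5 122.5  14.3 -84.1]
```

```bash
python3 -m handwheel '[[[-3,-0.3,-11],[0,0,0]],[[-3,-0.3,-11],[0,0,0]],[[-2,-0.2,-8],[0,0,0]],[[0,0,-7],[0,0,0]],[[0,0,0],[0,0,0]]]' 0
python3 -m handwheel '[[[0,0,-4],[0,0,0]],[[0,0,-2],[0,0,0]],[[0,0,0],[0,0,0]]]' 
python3 -m handwheel '[[[0,0,-2],[0,0,0]],[[0,0,0],[0,0,0]]]'
```

```text
clock: 37.22
tool_pos: [0.5534, 0.1243, 0.0578]
ee_rot: [-0.052, 0.999, 0.0, -0.002]
wrist_force: [-0.5, -0.3, -1.0]
gripper_width: 0.0
grasp_force: 0.0
clock: 37.6
tool_pos: [0.5544, 0.1243, 0.053]
ee_rot: [-0.052, 0.999, 0.0, -0.0]
wrist_force: [0.2, 0.7, 0.2]
gripper_width: -0.005
grasp_force: 0.0
clock: 37.85
tool_pos: [0.5546, 0.1243, 0.0512]
ee_rot: [-0.052, 0.999, 0.0, -0.0]
wrist_force: [0.4, -0.2, -0.4]
gripper_width: 0.002
grasp_force: 0.0
```

```bash
python3 -m handwheel '[[[0,0,-2],[0,0,0]],[[0,0,0],[0,0,0]]]' 
python3 -m handwheel '[[[0,0,-1.5],[0,0,0]],[[0,0,0],[0,0,0]]]'
python3 - <<'E'
from h import *
tcp();q=V("side")
for c in q.blobs((0,150,70),(5,255,255),20)[:4]:
    m=cv2.moments(c);u=(m["m10"]/m["m00"],m["m01"]/m["m00"]);print("red",u,q.rect(c,.051))
print("expected pad px",q.px([.5432,.123,.051]))
E
```

```text
clock: 38.1
tool_pos: [0.5548, 0.1244, 0.0502]
ee_rot: [-0.052, 0.999, -0.0, -0.0]
wrist_force: [-3.3, -0.1, 7.0]
gripper_width: -0.001
grasp_force: 3.4
clock: 38.35
tool_pos: [0.5549, 0.1244, 0.0497]
ee_rot: [-0.052, 0.999, -0.0, -0.0]
wrist_force: [-7.2, -0.2, 13.9]
gripper_width: -0.002
grasp_force: 6.9
t 38.35 tcp [554.9 124.4  49.7] z [-0.001 -0.    -1.   ] y-angle 95.9 F [-7.2 -0.2 13.9] w -0.002 gf 6.9
red (261.57644110275686, 83.3189223057644) [5.5250e+02 1.0694e+03 1.4000e+02 1.0280e+02 1.0000e-01]
red (283.0614035087719, 220.08552631578948) [541.4 109.5  51.8  34.3  88.3]
expected pad px [284.60886488 216.24562918]
```

Firm contact at the level height. I'll press once more to seat it, then lift straight up and check.

```bash
python3 -m handwheel '[[[0,0,-1.5],[0,0,0]],[[0,0,0],[0,0,0]]]' 
python3 -m handwheel '[[[0,0,15],[0,0,0]],[[0,0,40],[0,0,0]],[[-20,0,50],[0,0,0]],[[-40,0,50],[0,0,0]],[[-50,0,40],[0,0,0]],[[-20,0,20],[0,0,0]],[[0,0,0],[0,0,0]],[[0,0,0],[0,0,0]]]'
python3 - <<'E'
from h import *
tcp();v=V("wrist","w14");q=V("side");sc=V("scene")
for c in q.blobs((0,150,70),(5,255,255),20)[:4]: print("red",q.rect(c,.051))
for c in q.blobs((50,80,20),(85,255,160),60): print("green",q.rect(c,.023))
for c in v.blobs((0,0,145),(180,30,255),300)[:4]: print("bars",v.rect(c,.035))
a=cv2.resize(v.im[...,::-1],(400,300));b=cv2.resize(q.im[120:330,200:480,::-1],(400,300))
cv2.imwrite("pics/end.png",np.hstack([a,b]))
E
```

```text
clock: 38.65
tool_pos: [0.5549, 0.1244, 0.0492]
ee_rot: [-0.052, 0.999, -0.0, -0.001]
wrist_force: [-10.8, -1.4, 20.0]
gripper_width: 0.001
grasp_force: 10.3
clock: 39.65
tool_pos: [0.4269, 0.1242, 0.2583]
ee_rot: [-0.051, 0.999, -0.0, -0.0]
wrist_force: [-0.3, -0.2, 0.4]
gripper_width: -0.001
grasp_force: 0.0
t 39.65 tcp [426.9 124.2 258.3] z [-0.001 -0.    -1.   ] y-angle 95.9 F [-0.3 -0.2  0.4] w -0.001 gf 0.0
red [5.6120e+02 1.0693e+03 1.2220e+02 1.0250e+02 6.0000e-01]
red [540.3 113.7  58.1  34.3 -85.5]
red [234.8 984.4 221.5  16.  -84.6]
green [ 475.4 -375.8  115.9   26.     5. ]
green [ 697.6 -249.2   63.    38.   -63.3]
bars [506.6 173.9  52.4  38.3   7. ]
bars [517.6  65.9  51.5  38.9   5.6]
bars [453.3 379.7  58.5  56.9 -73.2]
bars [761.6 691.7 199.3  54.7 -61.4]
```

View pics/end.png

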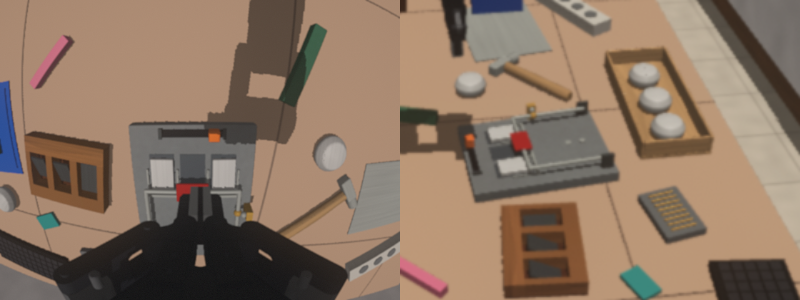

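The bail stays level with its pad at (520,141), both bars lie in their lanes, the knob is at its stop and the setter is on the mat. Handing in.

```bash
python3 -c "
from plant import env
print(env.hand_in())"
```

```text
the job is handed in; nothing more can be done
None
```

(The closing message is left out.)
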